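# Lay out a denture repair set on the setting-out board

## Robot

A 6-joint arm with a two-finger parallel gripper is mounted at the origin on a cart in front of the work surface, level with it; the furniture and walls round the work are solid. World frame = base frame: x ahead of the robot, y to its left, z up, the work surface at z = 0. Lengths are in m, angles in rad, forces in N, time in s.
With the tool pointing down it reaches from about 0.25 to 0.85 m from the base axis. Payload 12.5 kg.
Tool frame: the origin (TCP) lies at the very end of the fingers, on their centre line; the grasp point (between the pads) lies 19 mm behind it (ctrl.pinch_z is the distance from the TCP to the grasp point, in m); z points along the fingers, y is the line along which they close (so a half turn about z gives the same grasp; the last joint's range is limited). The gripper opens to 93 mm and grips with 3 to 60 N. Pads are 15 mm wide; open, the fingers measure 128 mm over their backs; the gripper's body (75 mm by 188 mm) begins 65 mm behind the grasp point.
Start: joints at [1.195, 0.351, 1.652, -0, 1.139, -0.085], TCP at [0.158, 0.527, 0.219] pointing down, gripper open.
Joint ranges: [-2.75, 2.75], [-0.79, 2.1], [0.01, 2.65], [-1.57, 4.71], [0.07, 3.14], [-2.87, 2.87]. Speed limits (rad/s): [2.22, 2.22, 2.79, 3.14, 3.14, 3.14].

## Interface

Orientations are given as a 3x3 rotation matrix whose columns are the frame's x, y, z axes.
In Python, from cell import ctrl gives the robot as it stands. The module is installed in compiled form; this text tells all that it offers.
- The arm moves only by the tool play_rows, never from a script. Its argument "moves" is a list of rows, each a list of 2 entries, a list of its own where there are three numbers: the shift along the tool's x, y, z in mm, then the turn about the tool's z in rad. In form: [[[dx, dy, dz], roll], ...]. A call has 1 to 12 rows; each row shifts and turns the commanded pose from where the row before left it, along the tool's axes as they then stand; what a row does not reach is not made up. A row lasts 1/12 s, in which the tool goes at most 41.7 mm and 7.16 degrees, less where a joint would pass 70% of its speed; a pose out of reach is approached as far as the arm can. A call with a gripper value outside its range is refused whole. "grip" is the closure, from 0 (fully open) to 1 (shut), set as the call begins (left out, the last holds). The fingers move at their own pace and stop on an object; "force" is the grip in N (left out, the last holds). Time passes only in rows, so rows that do not move let the fingers close. It gives the time, the measured TCP pose, the force, the opening and the grip force at its end, in the units of the state.
- ctrl.get_obs(): the state, without advancing time (a new reading comes with each control period).
- ctrl.capture(name): name is "side" or "top" or "wrist"; returns a dict with "frame" (400x640x3 uint8, red, green, blue), "fx", "fy", "cx", "cy" (pixels), "k1" (the pictures are not rectified: a ray, as slopes to the right and down, at radius r is drawn at 1 + k1 r^2 times it, then the intrinsics apply), "eye" and "orientation" of the camera in the world; the wrist camera has in their place "mount" (4x4, takes a point from camera to tool coordinates, whose origin is the TCP and whose axes are the flange's). Camera axes: x right, y up, looking along -z (the intrinsics and any distortion apply to the point x, -y, -z); pixel columns grow to the right and rows downward; lengths in m; the calibration is good to about 2 mm. A picture is of the moment at which its call begins: read the wrist's pose just before it. There is no depth.
- ctrl.close_job(): hands the job in; it is judged then, once.
The state is a dict: "time_s": time; "qpos": joint angles; "qvel": joint speeds; "tau": joint torques, N m; "ee_pos": TCP position; "ee_rot": TCP orientation; "wrist_force": force on the tool from outside, world axes, zero at the start; "ft_torque": the same for the moment, N m; "finger_gap": finger opening in m; "gripper_force": force on a finger pad.
Only numpy, scipy, OpenCV 4.12 (cv2) and the standard library are available. Lean on these libraries where they do the work, as an engineer would, in place of code of your own. Each camera call takes 0.05 s, during which the arm holds its last target. There are 200 camera calls.

## Task

Lay out the repair set on the grey setting-out board, using the pieces that stand beside and in front of the board (not the spares of the same kinds at the back left, under the shelf), each piece centred in its marked place: the plaster cast between the bur case and the carton and squared up with the board, the wide resin powder jar behind the bur case (on the side away from the robot), the taller, slimmer brown liquid bottle behind the carton, and the small short jar behind the cast, between the other two. Lay the sanding stick on the middle of the bur case's lid, along the length of the case. Keep jars and bottles upright, and leave the dropper bottle with the pointed nozzle where it is.

Things in the scene. Friction and masses are not known exactly. Their poses are not given: they have to be found in the camera images.
- board: Fixed flat grey board, 180 mm (x) by 370 mm (y), 3 mm thick; origin at the centre of its underside, x away from the robot, y to the left, turned a little. Six places are marked on it with white corner marks (76 mm squares), in two rows of three: centres at x = -47.5 mm (near row) and +47.5 mm (far row), y = -120, 0 and +120 mm in the board's frame. The bur case and the carton stand in the two ends of the near row, either way round; the other four places are empty.
- bur_case: Flat closed blue-grey case, 72 (x) by 111 (y) by 24 mm high, fixed at one end of the board's near row, its axes parallel to the board's; origin at the centre of its underside. The lid is shut, does not open, and is flat at 24 mm above the origin (27 mm above the worktop). The place behind it is centred 95 mm along its +x.
- carton: Closed white carton with a blue band, 48 (x) by 74 (y) by 26 mm high, fixed at the other end of the near row, axes parallel to the board's; origin at the centre of its underside. The place behind it is centred 95 mm along its +x.
- cast: Loose plaster model of a jaw (pale green), 51 (x) by 66 (y) by 31 mm high, 75 g; origin at the centre of its underside. The solid base to be gripped is 16 mm high, above it stand the teeth; grip it across its 51 mm (x), at the middle of its width. Lies on its base; either way round will do when placed. Starts at x 0.40 to 0.58 m; the like one beyond x = 0.68 m, back left, is fixed stock.
- powder_jar: Loose upright round jar, white, the widest of the jars to be moved: 53 mm across, 62 mm high, 140 g; origin at the centre of its underside, z up. Grip the body below 45 mm. Starts at x 0.40 to 0.58 m; the like one beyond x = 0.68 m, back left, is fixed stock.
- liquid_bottle: Loose upright round brown bottle with a flat black cap, 41 mm across, 78 mm high, 110 g; origin at the centre of its underside, z up. Grip the body below 55 mm. Starts at x 0.40 to 0.58 m; the like one beyond x = 0.68 m, back left, is fixed stock.
- small_jar: Loose upright round jar with a ribbed cap, the smallest: 37 mm across, 50 mm high, 60 g; origin at the centre of its underside, z up. Grip the body below 36 mm. Starts at x 0.40 to 0.58 m; the like one beyond x = 0.68 m, back left, is fixed stock.
- sanding_stick: Loose flat brown abrasive stick lying on the worktop, 16 (x) by 62 (y) by 8 mm thick, 12 g; origin at the centre of its underside, y along its length.
- dropper_bottle: Bystander: loose slim bottle with a pointed nozzle, 33 mm across, 80 mm high, origin at the centre of its underside. It stands among the things to be moved and is to be left where it is. Starts at x 0.40 to 0.58 m; the like one beyond x = 0.68 m, back left, is fixed stock.
Things that resemble listed ones, but are neither listed nor needed, are in the scene too. What is shaped like the liquid_bottle but red is not meant.

How it is judged:
By the outcome, as a careful person would: the job done as asked, in the order asked, and still so for the second after the job is handed in, with the robot touching nothing.
It also fails if it takes over 128 s, if anything falls off the work surface, if the arm or the gripper's body presses on something with over 40 N, if the wrist force passes 120 N, or if a joint passes its speed limit or range.

## Working session

There is one attempt and no reset: what is moved stays moved. The work goes in short steps, Python scripts to look and compute and a tool call to move; the robot and the scene stay as the last step left them, time stands still between calls to the robot, and variables do not carry over. Pictures are saved under pics/ and viewed, at most 15 in all, crops included, and the job is handed in when it is done.

Besides the shell and the picture viewer there is one more tool, called after "Call:" as name(argument=value, ...) on one line, values as JSON. play_rows: Moves the arm, as the interface text tells. Its arguments: {"type":"object","properties":{"moves":{"type":"array"},"grip":{"type":"number"},"force":{"type":"number"}},"required":["moves"]}

```bash
mkdir -p pics; ls
cat > h.py <<'E'
import numpy as np, cv2
from cell import ctrl
def cap(name):
    o=ctrl.get_obs(); c=ctrl.capture(name)
    if 'mount' in c:
        M=np.array(c['mount']); R=np.array(o['ee_rot']); 
        c['eye']=np.array(o['ee_pos'])+R@M[:3,3]; c['orientation']=R@M[:3,:3]
    c['eye']=np.array(c['eye']); c['orientation']=np.array(c['orientation'])
    return c
def save(c,fn):
    cv2.imwrite(fn,c['frame'][:,:,::-1])
    np.savez(fn+'.npz',**{k:c[k] for k in c})
def ray(c,u,v):
    x=(u-c['cx'])/c['fx']; y=(v-c['cy'])/c['fy']
    r=np.hypot(x,y); s=r
    for _ in range(30): s=r/(1+c['k1']*s*s)
    f=s/r if r>0 else 1
    return c['orientation']@np.array([x*f,-y*f,-1])
def pos(c,u,v,z=0.):
    d=ray(c,u,v); t=(z-c['eye'][2])/d[2]; return c['eye']+t*d
def proj(c,p):
    q=c['orientation'].T@(np.array(p)-c['eye']); x=q[0]/-q[2]; y=-q[1]/-q[2]
    f=1+c['k1']*(x*x+y*y); return np.array([c['cx']+c['fx']*x*f,c['cy']+c['fy']*y*f])
def load(fn): return {k:v for k,v in np.load(fn+'.npz').items()}
E
python3 - <<'E'
from h import *
for n in ['top','side']:
    c=cap(n); save(c,f'pics/{n}0.png'); print(n,c['eye'],c['orientation'].round(3).tolist(),c['fx'],c['k1'])
o=ctrl.get_obs(); print(o['time_s'],o['ee_rot'],ctrl.pinch_z)
E
```

```text
pics
top [0.39944354 0.00735492 1.070419  ] [[-0.003, 0.995, -0.096], [-1.0, -0.001, 0.02], [0.02, 0.096, 0.995]] 418.45904752146566 -0.02154131296323479
side [-0.00148128 -0.73967523  0.81692587] [[0.833, 0.352, -0.426], [-0.553, 0.549, -0.627], [0.013, 0.758, 0.652]] 501.72063157994285 -0.11603701106919702
0.1 [[-9.58023954e-01  2.86687913e-01 -3.80119874e-04]
 [ 2.86688147e-01  9.58023516e-01 -9.21277480e-04]
 [ 1.00044661e-04 -9.91581756e-04 -9.99999503e-01]] 0.0188
```

View pics/top0.png

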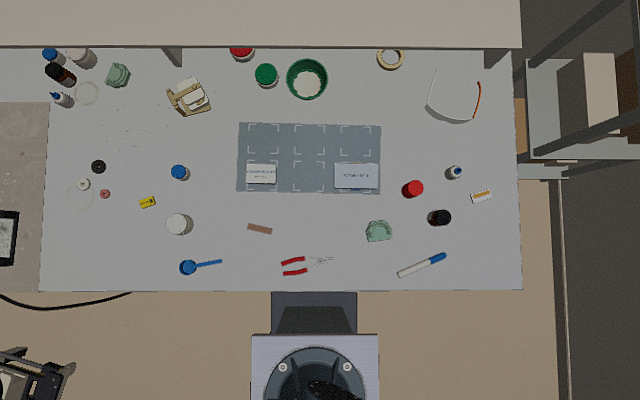

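View pics/side0.png

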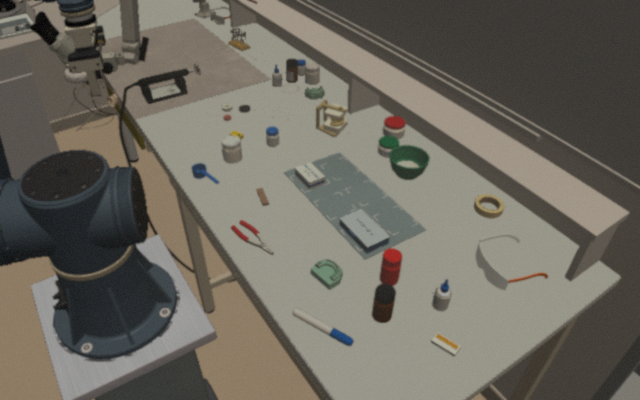

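Top view, robot at the bottom and +y to the left. The carton is at (262,173) and the case at (356,176). Powder jar (178,223), small blue-capped jar (179,172), stick (259,228), cast (379,231), brown bottle (439,217), red decoy (413,189), dropper (454,172). The side view agrees.

Run:
```python
from h import *
c=load('pics/top0.png')
for n,u,v,z in [('powder',178,222,.062),('small',179,171,.05),('stick',259,228,.008),('cast',379,231,.02),('liq',439,217,.078),('red',413,188,.078),('drop',456,172,.05),('carton',262,173,.029),('case',356,176,.027),('boardc',309,158,.003)]:
    print(n,pos(c,u,v,z).round(3))
w=cap('wrist'); save(w,'pics/w0.png'); print(w['mount'])
f=c['frame'][110:280,140:480]
cv2.imwrite('pics/topcrop.png',cv2.resize(f,(680+0,340),interpolation=cv2.INTER_CUBIC)[:,:,::-1])
```

```text
powder [0.43  0.328 0.062]
small [0.556 0.333 0.05 ]
stick [0.417 0.141 0.008]
cast [ 0.408 -0.161  0.02 ]
liq [ 0.44  -0.296  0.078]
red [ 0.51  -0.236  0.078]
drop [ 0.553 -0.351  0.05 ]
carton [0.554 0.132 0.029]
case [ 0.546 -0.104  0.027]
boardc [0.597 0.014 0.003]
[[ 5.01388953e-04  9.69102686e-01  2.46657116e-01  6.75246907e-02]
 [ 9.99999856e-01 -4.39173059e-04 -3.07248746e-04  7.77396917e-04]
 [-1.89430425e-04  2.46657235e-01 -9.69102767e-01 -1.67255008e-01]
 [ 0.00000000e+00  0.00000000e+00  0.00000000e+00  1.00000000e+00]]
```

Call:
play_rows(moves=[[[0, 0, -40], -0.097], [[0, 0, -40], -0.097], [[0, 0, -40], -0.097], [[-31, -23, 0], 0], [[-31, -23, 0], 0], [[-31, -23, 0], 0], [[-31, -23, 0], 0], [[-31, -23, 0], 0], [[-31, -23, 0], 0], [[-31, -23, 0], 0], [[-31, -23, 0], 0], [[0, 0, 0], 0]], grip=0)

```text
time_s: 1.15
ee_pos: [0.4096, 0.3394, 0.3382]
ee_rot: [[-1.0, 0.004, 0.001], [0.004, 1.0, -0.001], [-0.001, -0.001, -1.0]]
wrist_force: [0.2, 1.0, 0.5]
finger_gap: 0.0932
gripper_force: 0.0
```

Run:
```python
from h import *
o=ctrl.get_obs();print(o['ee_pos'],o['ee_rot'],o['qpos'])
w=cap('wrist'); save(w,'pics/w1.png'); print(w['fx'],w['k1'],w['eye'])
```

```text
[0.40964916 0.33941779 0.33815925] [[-9.99991346e-01  4.12163580e-03  5.65698922e-04]
 [ 4.12084736e-03  9.99990546e-01 -1.38789559e-03]
 [-5.71413974e-04 -1.38555242e-03 -9.99998877e-01]] [ 6.05160525e-01  2.20656897e-01  1.53025124e+00 -1.48721492e-03
  1.39100904e+00 -9.61248365e-01]
319.0657208296883 -0.0525096282683042 [0.34224473 0.34060729 0.50537456]
```

Call:
play_rows(moves=[[[0, -36, 0], 0], [[0, -36, 0], 0], [[0, -36, 0], 0], [[0, -36, 0], 0], [[0, -36, 0], 0], [[0, -36, 0], 0], [[0, -36, 0], 0], [[0, -36, 0], 0], [[0, -30, 0], 0], [[0, 0, 0], 0]])

```text
time_s: 2.03
ee_pos: [0.4054, 0.0221, 0.3387]
ee_rot: [[-1.0, 0.002, 0.0], [0.002, 1.0, -0.001], [-0.0, -0.001, -1.0]]
wrist_force: [-0.1, 0.3, 0.3]
finger_gap: 0.093
gripper_force: 0.0
```

Run:
```python
from h import *
o=ctrl.get_obs();print(o['ee_pos'],o['ee_rot'],o['qpos'])
w=cap('wrist'); save(w,'pics/w2.png')
```

```text
[0.4053544  0.02207083 0.33866024] [[-9.99997041e-01  2.43086678e-03  8.89674837e-05]
 [ 2.43078670e-03  9.99996650e-01 -8.89435672e-04]
 [-9.11292853e-05 -8.89216780e-04 -9.99999600e-01]] [-5.97948352e-02 -3.47213214e-02  1.81175419e+00 -9.01663375e-04
  1.36441791e+00 -1.62797563e+00]
```

Call:
play_rows(moves=[[[0, -36, 0], 0], [[0, -36, 0], 0], [[0, -36, 0], 0], [[0, -36, 0], 0], [[0, -36, 0], 0], [[0, -36, 0], 0], [[0, 0, 0], 0]])

```text
time_s: 2.67
ee_pos: [0.4062, -0.194, 0.3382]
ee_rot: [[-1.0, 0.002, -0.001], [0.002, 1.0, -0.001], [0.001, -0.001, -1.0]]
wrist_force: [-0.3, 0.2, -0.8]
finger_gap: 0.0929
gripper_force: 0.0
```

Run:
```python
from h import *
o=ctrl.get_obs();print(o['time_s'],o['ee_pos'],o['ee_rot'],o['qpos'])
w=cap('wrist'); save(w,'pics/w3.png')
```

```text
2.6667 [ 0.40619122 -0.19395014  0.33820484] [[-9.99998375e-01  1.72286508e-03 -5.31074366e-04]
 [ 1.72314598e-03  9.99998376e-01 -5.28911184e-04]
 [ 5.30162261e-04 -5.29825444e-04 -9.99999719e-01]] [-5.48512747e-01  5.66359950e-02  1.72032011e+00 -7.43959506e-04
  1.36481399e+00 -2.11743384e+00]
```

View pics/w1.png

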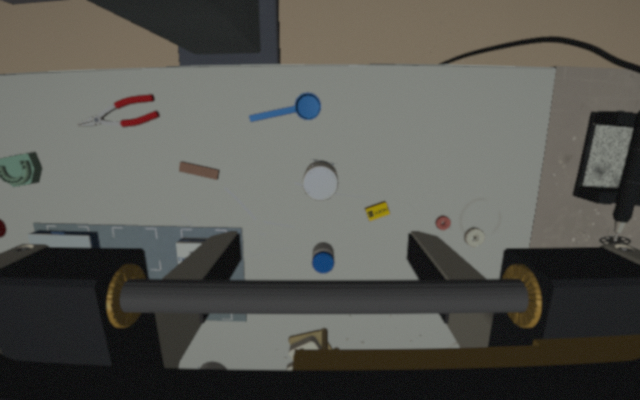

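View pics/w2.png

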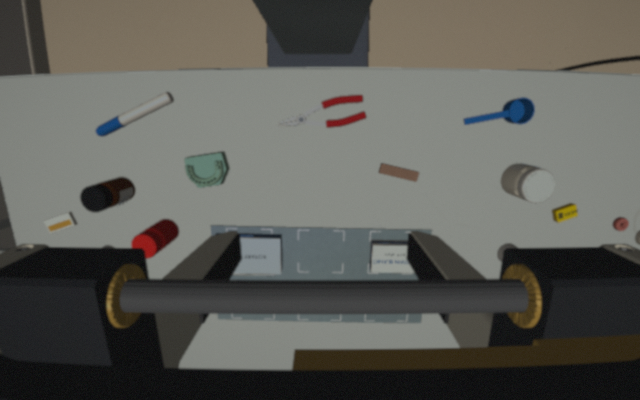

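View pics/w3.png

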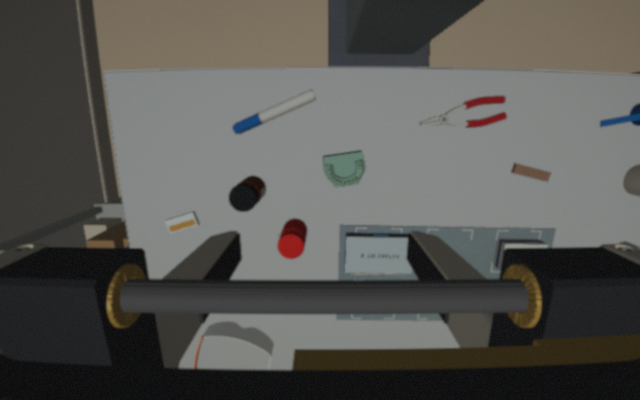

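w1 shows the powder jar at (320,182), small jar at (323,262) and stick at (199,170). In w2 the board corners are near (211,226) and (431,229). In w3 the cast is at (344,168) and the bottle cap at (246,196), with the red decoy at (292,240). Next come a board fit and a magnified montage.

```bash
cat >> h.py <<'E'
from scipy.optimize import least_squares
from scipy.ndimage import map_coordinates
def edge_pts(c,poly,n=40,w=6,sgn=None):
    g=cv2.GaussianBlur(c['frame'].astype(np.float32).mean(2),(0,0),.8); out=[]
    P=[np.array(p) for p in poly]
    for a,b in zip(P,P[1:]+P[:1]):
        for t in np.linspace(.06,.94,n):
            p=a+(b-a)*t; u=proj(c,p); d=proj(c,p+(b-a)*.01)-u; nn=np.array([d[1],-d[0]])/np.hypot(*d)
            s=np.arange(-w,w+.01,.25); q=u+s[:,None]*nn
            v=map_coordinates(g,[q[:,1],q[:,0]],order=1,mode='nearest'); dv=np.gradient(v,s)
            e=np.abs(dv) if sgn is None else np.clip(dv*sgn,0,None)
            k=e.argmax()
            if e[k]>4 and 0<k<len(s)-1: out.append((p,a,b,s[k],nn,u))
    return out
def fit_rect(cs,x,L,W,z,iters=6,w=6,msk=None):
    """pose x=(X,Y,th) of rect L(x) by W(y) at height z"""
    x=np.array(x,float)
    for it in range(iters):
        def poly(x):
            R=np.array([[np.cos(x[2]),-np.sin(x[2])],[np.sin(x[2]),np.cos(x[2])]])
            return [np.append(R@np.array(k)+x[:2],z) for k in [(-L/2,-W/2),(L/2,-W/2),(L/2,W/2),(-L/2,W/2)]]
        A=[];B=[]
        P0=poly(x); J=[poly(x+d) for d in np.eye(3)*1e-4]
        for c in cs:
            for p,a,b,s,nn,u in edge_pts(c,P0,w=w):
                if msk is not None and msk(c,u): continue
                i=[k for k in range(4) if np.allclose(P0[k],a)][0]; t=np.linalg.norm(p-a)/np.linalg.norm(b-a)
                A.append([((proj(c,j[i]+(j[(i+1)%4]-j[i])*t)-u)@nn)/1e-4 for j in J]); B.append(s)
        A=np.array(A);B=np.array(B); dx=np.zeros(3)
        for _ in range(5):
            r=B-A@dx; wt=1/np.sqrt(1+(r/.5)**2); dx=dx+np.linalg.lstsq(A*wt[:,None],r*wt,rcond=None)[0]
        x=x+dx
    r=B-A@dx
    return x,np.median(abs(r)),len(r)
E
python3 - <<'E'
from h import *
t,w1,w2,w3=[load(f'pics/{n}.png') for n in ('top0','w1','w2','w3')]
m=lambda c,u:(c is not t) and (u[1]>238)
for n,cs in [('top',[t]),('w2',[w2]),('w3',[w3]),('w2+w3',[w2,w3])]:
    print(n,fit_rect(cs,(.597,.014,0.),.18,.37,.003,msk=m))
tiles=[]
for c,u,v,l in [(w1,320,185,'pow w1'),(w1,323,258,'small w1'),(w2,399,172,'stick w2'),(w3,344,168,'cast w3'),(w3,246,194,'liq w3'),(w2,207,168,'cast w2')]:
    h=32; f=c['frame'][v-h:v+h,u-h:u+h]; f=cv2.resize(f,(256,256),interpolation=cv2.INTER_CUBIC)[:,:,::-1].copy()
    f=cv2.convertScaleAbs(f,alpha=1.5)
    for k in range(0,64,10):
        cv2.putText(f,str(u-h+k),(k*4,8),0,.28,(0,0,255)); cv2.putText(f,str(v-h+k),(0,k*4+4),0,.28,(0,0,255))
        cv2.line(f,(k*4,10),(k*4,14),(0,0,255));cv2.line(f,(18,k*4),(22,k*4),(0,0,255))
    cv2.putText(f,l,(150,250),0,.4,(255,0,0)); tiles.append(f)
cv2.imwrite('pics/m1.png',np.vstack([np.hstack(tiles[:3]),np.hstack(tiles[3:])]))
E
```

```text
top (array([ 0.59742243,  0.01540537, -0.02090877]), np.float64(0.4936217029191943), 155)
w2 (array([ 0.5994967 ,  0.01489665, -0.02208414]), np.float64(0.24476237193990746), 44)
w3 (array([ 0.59902353,  0.01518259, -0.02063412]), np.float64(0.26677915263253815), 45)
w2+w3 (array([ 0.59926187,  0.01495059, -0.02175321]), np.float64(0.2500250153424152), 88)
```

View pics/m1.png

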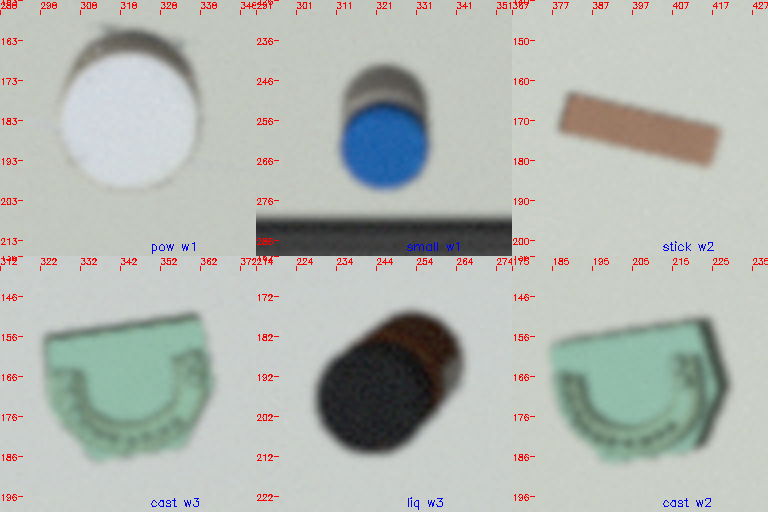

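Powder cap centre is at (320.2,183) in w1, the small cap at (323.2,262.5) in w1 and the stick centre at (399.1,172.3) in w2. In w3 the cast centre is at (344.6,169.5) with its straight back toward the robot and tilted about 7.5°, and the bottle cap is at (243.8,197.2).

Run:
```python
from h import *
t,w1,w2,w3=[load(f'pics/{n}.png') for n in ('top0','w1','w2','w3')]
print('pow',pos(w1,320.2,183,.062),pos(t,178,222.5,.062))
print('small',pos(w1,323.2,262.5,.05))
s=pos(w2,399.1,172.3,.008);a=pos(w2,367+(572-512)/4,140+92/4,.008);b=pos(w2,367+(721-512)/4,140+128/4,.008);print('stick',s,a,b,np.linalg.norm(a-b),'ang',np.arctan2(*(a-b)[1::-1]))
L=pos(w3,323.5,156,.014);R=pos(w3,361.25,151,.014)
print('cast',pos(w3,344.6,169.5,.014),'back edge ang',np.arctan2(*(R-L)[1::-1]))
print('liq',pos(w3,243.75,197.25,.078))
B=np.array([.5993,.015]);th=-.0215;Rm=np.array([[np.cos(th),-np.sin(th)],[np.sin(th),np.cos(th)]])
for x in(-.0475,.0475):
  for y in (-.12,0,.12): print(x,y,B+Rm@[x,y])
for n,p,l,w,z in [('case',B+Rm@[-.0475,-.12],.072,.111,.027),('carton',B+Rm@[-.0475,.12],.048,.074,.029)]:
  print(n,p,fit_rect([t],(*p,th),l,w,z,w=3))
```

```text
pow [0.42845546 0.33471872 0.062     ] [0.42922218 0.32790891 0.062     ]
small [0.55621418 0.33841235 0.05      ]
stick [0.41755038 0.14147577 0.008     ] [0.40285571 0.11377302 0.008     ] [0.41704426 0.17350977 0.008     ] 0.061398648011925294 ang -1.8039930491132161
cast [ 0.41272335 -0.16101788  0.014     ] back edge ang 1.7019189665758883
liq [ 0.44145093 -0.30396968  0.078     ]
-0.0475 -0.12 [ 0.54923118 -0.10395109]
-0.0475 0 [0.55181098 0.01602117]
-0.0475 0.12 [0.55439078 0.13599344]
0.0475 -0.12 [ 0.64420922 -0.10599344]
0.0475 0 [0.64678902 0.01397883]
0.0475 0.12 [0.64936882 0.13395109]
case [ 0.54923118 -0.10395109] (array([ 0.55304521, -0.10454769,  0.00901982]), np.float64(0.4192682628012205), 133)
carton [0.55439078 0.13599344] (array([ 0.55362178,  0.13547326, -0.02319804]), np.float64(0.24834739800232306), 160)
```

Call:
play_rows(moves=[[[-6, 33, 0], 0], [[0, 0, 15], 0.124], [[0, 0, 15], 0.124], [[0, 0, 15], 0.124], [[0, 0, 15], 0.124], [[0, 0, 15], 0.124], [[0, 0, 15], 0.124], [[0, 0, 15], 0.124], [[0, 0, 15], 0.124], [[0, 0, 15], 0.124], [[0, 0, 15], 0.124], [[0, 0, 15], 0.124]])

```text
time_s: 3.72
ee_pos: [0.4122, -0.1558, 0.173]
ee_rot: [[-0.202, 0.979, 0.0], [0.979, 0.202, 0.0], [0.0, 0.0, -1.0]]
wrist_force: [0.0, -1.1, 0.1]
finger_gap: 0.0931
gripper_force: 0.0
```

Call:
play_rows(moves=[[[0, 0, 30], 0.074], [[0, 0, 0], 0]])

```text
time_s: 3.88
ee_pos: [0.4102, -0.155, 0.1402]
ee_rot: [[-0.131, 0.991, -0.005], [0.991, 0.131, 0.003], [0.004, -0.005, -1.0]]
wrist_force: [-0.7, 1.4, -1.1]
finger_gap: 0.0932
gripper_force: 0.0
```

Run:
```python
from h import *
w=cap('wrist'); save(w,'pics/w4.png'); print(w['cx'],w['cy'],w['eye'])
o=ctrl.get_obs(); print(o['ee_pos'],o['ee_rot'])
f=w['frame'].copy()
for z,col in((.0,(255,0,0)),(.014,(0,255,0))):
    c=np.array([.4127,-.161]);a=.131;R=np.array([[np.cos(a),-np.sin(a)],[np.sin(a),np.cos(a)]])
    P=np.array([proj(w,np.append(c+R@np.array(k),z)) for k in [(-.0255,-.033),(.0255,-.033),(.0255,.033),(-.0255,.033)]])
    cv2.polylines(f,[P.astype(int)],True,col)
cv2.imwrite('pics/w4a.png',f[:,:,::-1])
```

```text
323.68401085621457 201.4361128368763 [ 0.40263493 -0.08768841  0.30771048]
[ 0.41096312 -0.1556724   0.14233693] [[-0.13593749  0.99070933 -0.00400291]
 [ 0.99071325  0.13594753  0.00235235]
 [ 0.00287468 -0.00364597 -0.99998922]]
```

View pics/w4a.png

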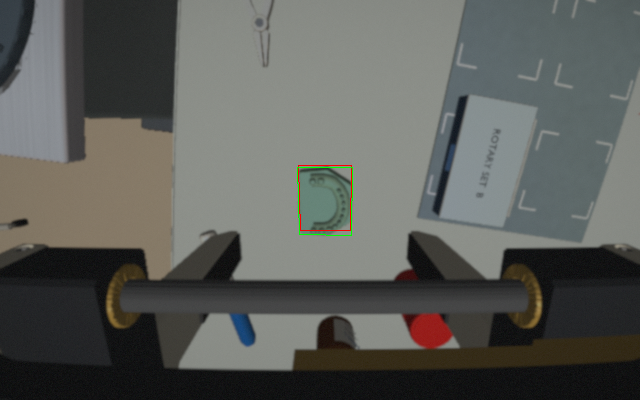

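w4a: the projected cast box (299–351, 165–235) fits the cast closely, so I descend on it.

Call:
play_rows(moves=[[[-5.5, 1, 28], 0], [[0, 0, 28], 0], [[0, 0, 28], 0], [[0, 0, 28], 0], [[0, 0, 25], 0], [[0, 0, 0], 0]])

```text
time_s: 4.43
ee_pos: [0.4127, -0.1618, 0.0047]
ee_rot: [[-0.136, 0.991, -0.004], [0.991, 0.136, 0.002], [0.003, -0.004, -1.0]]
wrist_force: [-0.9, 0.5, -0.5]
finger_gap: 0.093
gripper_force: 0.0
```

Call:
play_rows(moves=[[[0, 0, 0], 0], [[0, 0, 0], 0], [[0, 0, 0], 0], [[0, 0, 0], 0], [[0, 0, 0], 0], [[0, 0, 0], 0]], grip=1, force=20)

```text
time_s: 4.93
ee_pos: [0.4138, -0.1635, 0.0073]
ee_rot: [[-0.133, 0.991, 0.001], [0.991, 0.133, -0.0], [-0.001, 0.001, -1.0]]
wrist_force: [1.2, -0.3, 0.2]
finger_gap: 0.0577
gripper_force: 0.0
```

Call:
play_rows(moves=[[[0, 0, 3], 0], [[0, 0, 0], 0], [[0, 0, 0], 0], [[0, 0, 0], 0]])

```text
time_s: 5.27
ee_pos: [0.4139, -0.1635, 0.0039]
ee_rot: [[-0.133, 0.991, 0.001], [0.991, 0.133, -0.0], [-0.0, 0.001, -1.0]]
wrist_force: [-0.5, 1.0, 6.2]
finger_gap: 0.0497
gripper_force: 20.1
```

Call:
play_rows(moves=[[[0, 0, -15], 0], [[0, 0, -25], 0], [[0, 0, -25], 0], [[0, 0, 0], 0], [[0, 0, 0], 0]])

```text
time_s: 5.68
ee_pos: [0.414, -0.1636, 0.0692]
ee_rot: [[-0.133, 0.991, 0.002], [0.991, 0.133, -0.001], [-0.001, 0.002, -1.0]]
wrist_force: [-0.3, 0.7, -1.4]
finger_gap: 0.0502
gripper_force: 19.9
```

Call:
play_rows(moves=[[[0, 0, 0], 0.077], [[0, 0, 0], 0.077], [[25, 19, 0], 0], [[26, 19, 0], 0], [[26, 19, 0], 0], [[26, 19, 0], 0], [[26, 19, 0], 0], [[26, 19, 0], 0], [[25, 20, 0], 0], [[0, 0, 0], 0], [[0, 0, 0], 0], [[0, 0, 0], 0]])

```text
time_s: 6.68
ee_pos: [0.5501, 0.0135, 0.0673]
ee_rot: [[0.021, 1.0, -0.003], [1.0, -0.021, -0.0], [-0.0, -0.003, -1.0]]
wrist_force: [-0.3, -0.0, -1.0]
finger_gap: 0.0496
gripper_force: 19.9
```

Run:
```python
from h import *
o=ctrl.get_obs(); print(o['ee_pos'],o['ee_rot'])
w=cap('wrist'); save(w,'pics/w5.png')
e=np.array(o['ee_pos']);R=np.array(o['ee_rot'])
f=cv2.resize(w['frame'],None,fx=2,fy=2,interpolation=cv2.INTER_CUBIC)
def dr(P,col): cv2.polylines(f,[(np.array([proj(w,p) for p in P])*2+.5).astype(int)],True,col)
for z in (-.003+.016+.002,):
    zz=e[2]+.012
    dr([np.append((e+R@np.array([k[0],k[1],0]))[:2],zz) for k in [(-.033,-.0255),(.033,-.0255),(.033,.0255),(-.033,.0255)]],(255,0,0))
B=np.array([.5993,.015]);th=-.0215;Rm=np.array([[np.cos(th),-np.sin(th)],[np.sin(th),np.cos(th)]])
for x in(-.0475,.0475):
  for y in (-.12,0,.12): dr([np.append(B+Rm@(np.array([x,y])+.038*np.array(k)),.003) for k in [(-1,-1),(1,-1),(1,1),(-1,1)]],(255,255,0))
cv2.imwrite('pics/w5a.png',f[0:600,250:1050,::-1])
```

```text
[0.55013194 0.01352808 0.06726311] [[ 2.07187425e-02  9.99782090e-01 -2.55068486e-03]
 [ 9.99785342e-01 -2.07188464e-02 -1.43167139e-05]
 [-6.71608420e-05 -2.54984071e-03 -9.99996747e-01]]
```

View pics/w5a.png

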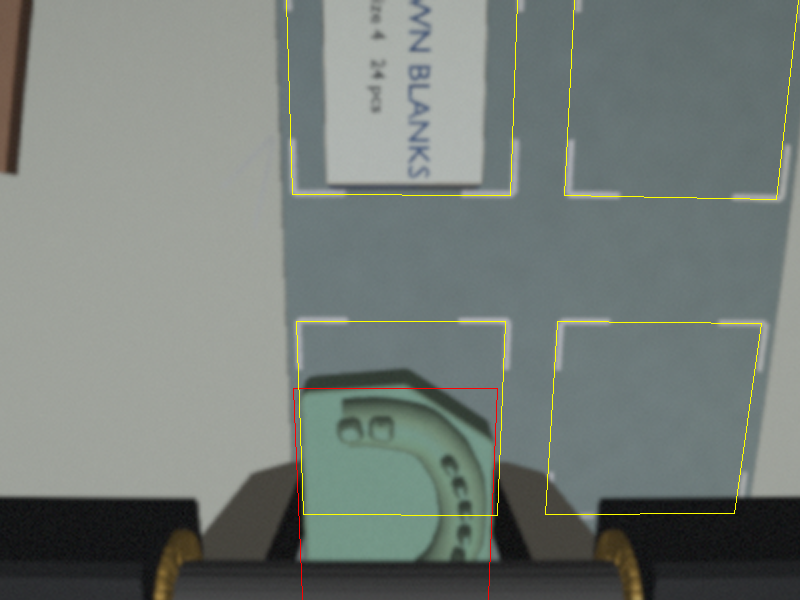

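w5a: the cast is held square, with its centre about 1.5 mm toward +y of the TCP. The white marks sit 1–2 mm further in +x than my overlay, so I refit the board from the marks.

```bash
cat >> h.py <<'E'
from scipy.optimize import minimize
def fit_marks(c,x0,ok,slots=None,arm=.014):
    g=cv2.GaussianBlur(c['frame'].astype(np.float32).mean(2),(0,0),.6)
    def S(x,full=False):
        R=np.array([[np.cos(x[2]),-np.sin(x[2])],[np.sin(x[2]),np.cos(x[2])]]); tot=[]
        for sx in(-.0475,.0475):
            for sy in(-.12,0,.12):
                for ax in(-1,1):
                    for ay in(-1,1):
                        for hv in (0,1):
                            for t in np.linspace(.004,arm,6):
                                v=[]
                                for k in (.001,-.003,.005):
                                    q=[.038-k,.038-t] if hv else [.038-t,.038-k]
                                    u=proj(c,np.append(R@np.array([sx+ax*q[0],sy+ay*q[1]])+x[:2],.003))
                                    if k==.001 and not ok(u): v=None;break
                                    v.append(map_coordinates(g,[[u[1]],[u[0]]],order=1,mode='nearest')[0])
                                if v: tot.append(v[0]-.5*(v[1]+v[2]))
        return len(tot) if full else -np.mean(tot)
    r=minimize(S,x0,method='Nelder-Mead',options=dict(initial_simplex=[np.array(x0)+d for d in [(0,0,0),(.002,0,0),(0,.002,0),(0,0,.01)]],xatol=1e-4,fatol=.01))
    return r.x.round(4),r.fun,S(x0),S(r.x,True)
E
python3 - <<'E'
from h import *
w5=load('pics/w5.png');w2=load('pics/w2.png')
x0=(.600,.015,-.0215)
print(fit_marks(w5,x0,lambda u:10<u[1]<225 and 270<u[0]<515))
print(fit_marks(w2,x0,lambda u:235<u[0]<410 and 222<u[1]<278))
E
```

```text
(array([ 0.6003,  0.0154, -0.0221]), np.float64(-29.4069881439209), np.float32(-28.584127), 93)
(array([ 0.6003,  0.0149, -0.0222]), np.float64(-10.096311569213867), np.float32(-9.830625), 108)
```

Call:
play_rows(moves=[[[1, 2.4, 15], 0], [[0, 0, 15], 0], [[0, 0, 15], 0], [[0, 0, 8], 0], [[0, 0, 4], 0], [[0, 0, 0], 0], [[0, 0, 0], 0]])

```text
time_s: 7.32
ee_pos: [0.5538, 0.0144, 0.012]
ee_rot: [[0.022, 1.0, 0.0], [1.0, -0.022, -0.0], [-0.0, 0.0, -1.0]]
wrist_force: [0.3, 0.5, -1.1]
finger_gap: 0.0499
gripper_force: 19.9
```

Call:
play_rows(moves=[[[0, -1, 2], 0], [[0, 0, 2.5], 0], [[0, 0, 0], 0], [[0, 0, 0], 0], [[0, 0, 0], 0]])

```text
time_s: 7.73
ee_pos: [0.5528, 0.0148, 0.0073]
ee_rot: [[0.021, 1.0, 0.0], [1.0, -0.021, -0.0], [-0.0, 0.0, -1.0]]
wrist_force: [0.4, -0.1, -1.3]
finger_gap: 0.0498
gripper_force: 19.9
```

Call:
play_rows(moves=[[[0, 0, 0.7], 0], [[0, 0, 0], 0], [[0, 0, 0], 0]])

```text
time_s: 7.98
ee_pos: [0.5529, 0.0148, 0.0069]
ee_rot: [[0.021, 1.0, 0.0], [1.0, -0.021, -0.0], [-0.0, 0.0, -1.0]]
wrist_force: [-2.9, 0.9, 6.7]
finger_gap: 0.0496
gripper_force: 20.1
```

Call:
play_rows(moves=[[[0, 0, 0], 0], [[0, 0, 0], 0], [[0, 0, 0], 0], [[0, 0, 0], 0], [[0, 0, -20], 0], [[0, 0, -30], 0], [[0, 0, -30], 0], [[0, 0, -30], 0], [[40, -5, 0], 0], [[40, -5, 0], 0], [[0, 0, 0], 0], [[0, 0, 0], 0]], grip=0)

```text
time_s: 8.98
ee_pos: [0.5441, 0.0964, 0.1165]
ee_rot: [[0.018, 1.0, 0.0], [1.0, -0.018, 0.0], [0.0, 0.0, -1.0]]
wrist_force: [0.7, -0.2, 0.3]
finger_gap: 0.0932
gripper_force: 0.0
```

Run:
```python
from h import *
o=ctrl.get_obs(); print(o['ee_pos'],o['ee_rot'],o['qpos'])
```

```text
[0.54406518 0.09643845 0.11648258] [[ 1.80802902e-02  9.99836534e-01  8.60347953e-05]
 [ 9.99836538e-01 -1.80802904e-02  1.87712750e-06]
 [ 3.43235473e-06  8.59867929e-05 -9.99999996e-01]] [ 9.11806331e-02  4.81916549e-01  1.73613470e+00 -7.47722738e-06
  9.23455553e-01  1.09266418e-01]
```

Call:
play_rows(moves=[[[33.5, -17, 0], 0], [[33.5, -17, 0], 0], [[33.5, -17, 0], 0], [[33.5, -17, 0], 0], [[33.5, -17, 0], 0], [[33.5, -17, 0], 0], [[33.5, -18, 0], 0], [[0, 0, 0], -0.124], [[0, 0, 0], -0.124], [[0, 0, 0], -0.124], [[0, 0, 0], -0.124], [[0, 0, 0], -0.124]])

```text
time_s: 9.98
ee_pos: [0.4299, 0.331, 0.1162]
ee_rot: [[-0.568, 0.823, -0.0], [0.823, 0.568, -0.0], [-0.0, -0.0, -1.0]]
wrist_force: [0.2, 1.1, -0.0]
finger_gap: 0.0929
gripper_force: 0.0
```

Call:
play_rows(moves=[[[0, 0, 0], -0.124], [[0, 0, 0], -0.124], [[0, 0, 0], -0.124], [[0, 0, 0], -0.124], [[0, 0, 0], -0.124], [[0, 0, 0], -0.124], [[0, 0, 0], -0.124], [[0, 0, 0], -0.079], [[0, 0, 0], 0], [[0, 0, 0], 0]])

```text
time_s: 10.82
ee_pos: [0.4298, 0.3312, 0.1162]
ee_rot: [[-1.0, 0.028, -0.0], [0.028, 1.0, -0.0], [0.0, -0.0, -1.0]]
wrist_force: [-1.0, -0.3, -0.2]
finger_gap: 0.093
gripper_force: 0.0
```

Run:
```python
from h import *
o=ctrl.get_obs(); print(o['ee_pos'],o['ee_rot'],o['qpos'])
w=cap('wrist'); save(w,'pics/w6.png'); t=cap('top'); save(t,'pics/top6.png'); 
f=cv2.resize(w['frame'],(800,500))
P=np.array([proj(w,(.4285+.0265*np.cos(a),.3347+.0265*np.sin(a),.062)) for a in np.linspace(0,6.28,60)])*1.25
cv2.polylines(f,[P.astype(int)],True,(255,0,0))
cv2.imwrite('pics/w6a.png',f[:,:,::-1])
x0=(.6003,.0152,-.0221)
print(proj(t,(.65,.015,0)))
```

```text
[0.42977194 0.33120864 0.11622946] [[-9.99595793e-01  2.84288247e-02 -2.30460279e-04]
 [ 2.84288903e-02  9.99595776e-01 -2.86781818e-04]
 [ 2.22214252e-04 -2.93217629e-04 -9.99999932e-01]] [ 5.70848306e-01  4.66836776e-01  1.76238848e+00 -1.47607379e-04
  9.12716280e-01 -9.71425035e-01]
[308.75368836 137.99269395]
```

View pics/w6a.png

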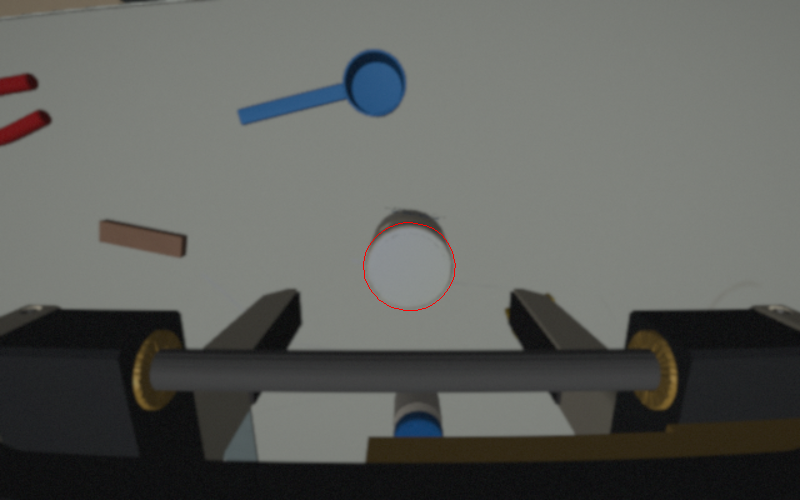

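w6a: the predicted circle centred at (409,266) coincides with the powder jar's lid.

Call:
play_rows(moves=[[[1.4, 3.5, 20], 0], [[0, 0, 28], 0], [[0, 0, 28], 0], [[0, 0, 20], 0], [[0, 0, 10], 0], [[0, 0, 0], 0], [[0, 0, 0], 0]])

```text
time_s: 11.5
ee_pos: [0.4283, 0.3355, 0.0108]
ee_rot: [[-1.0, 0.026, 0.0], [0.026, 1.0, 0.0], [-0.0, 0.0, -1.0]]
wrist_force: [0.7, -0.6, 0.4]
finger_gap: 0.0932
gripper_force: 0.0
```

Call:
play_rows(moves=[[[0, 0, 0], 0], [[0, 0, 0], 0], [[0, 0, 0], 0], [[0, 0, 0], 0], [[0, 0, 0], 0], [[0, 0, 0], 0], [[0, 0, 0], 0], [[0, 0, 0], 0], [[0, 0, 0], 0]], grip=1, force=20)

```text
time_s: 12.25
ee_pos: [0.428, 0.3354, 0.0106]
ee_rot: [[-1.0, 0.025, -0.0], [0.025, 1.0, -0.0], [0.0, -0.0, -1.0]]
wrist_force: [-0.4, -0.6, 3.7]
finger_gap: 0.0517
gripper_force: 20.0
```

Call:
play_rows(moves=[[[0, 0, -15], 0], [[0, 0, -30], 0], [[0, 0, -30], 0], [[0, 0, -30], 0], [[0, 0, 0], 0], [[0, 0, 0], 0]])

```text
time_s: 12.75
ee_pos: [0.4285, 0.3358, 0.1165]
ee_rot: [[-1.0, 0.025, 0.002], [0.025, 1.0, 0.001], [-0.002, 0.002, -1.0]]
wrist_force: [0.7, 0.6, -2.0]
finger_gap: 0.0515
gripper_force: 20.0
```

Call:
play_rows(moves=[[[-17.5, -33.5, 0], 0], [[-17.5, -33.5, 0], 0], [[-17.5, -33.5, 0], 0], [[-17.5, -33.5, 0], 0], [[-17.5, -33.5, 0], 0], [[-17.5, -33.5, 0], 0], [[-17.5, -33.5, 0], 0], [[-17.5, -33.5, 0], 0], [[-17.5, -33.5, 0], 0], [[-17.5, -33.5, 0], 0], [[-17.5, -33.5, 0], 0], [[-17.5, -33.5, 0], 0]])

```text
time_s: 13.75
ee_pos: [0.6276, -0.0734, 0.1133]
ee_rot: [[-1.0, 0.025, -0.003], [0.025, 1.0, 0.001], [0.003, 0.001, -1.0]]
wrist_force: [1.3, 0.4, -1.3]
finger_gap: 0.0513
gripper_force: 20.0
```

Call:
play_rows(moves=[[[-17.5, -34, 10], 0], [[0, 0, 10], 0], [[0, 0, 0], 0], [[0, 0, 0], 0]])

```text
time_s: 14.08
ee_pos: [0.6433, -0.1056, 0.0932]
ee_rot: [[-1.0, 0.025, -0.004], [0.025, 1.0, 0.001], [0.004, 0.001, -1.0]]
wrist_force: [0.0, 0.0, -1.6]
finger_gap: 0.0516
gripper_force: 20.0
```

Run:
```python
from h import *
o=ctrl.get_obs(); print(o['ee_pos'],o['ee_rot'],o['qpos'])
w=cap('wrist'); save(w,'pics/w7.png')
f=cv2.resize(w['frame'],(1280,800),interpolation=cv2.INTER_CUBIC)
B=np.array([.6003,.0152]);th=-.0221;Rm=np.array([[np.cos(th),-np.sin(th)],[np.sin(th),np.cos(th)]])
def dr(P,col): cv2.polylines(f,[(np.array([proj(w,p) for p in P])*2+.5).astype(int)],True,col)
for x in(-.0475,.0475):
  for y in (-.12,0,.12): dr([np.append(B+Rm@(np.array([x,y])+.038*np.array(k)),.003) for k in [(-1,-1),(1,-1),(1,1),(-1,1)]],(255,255,0))
c=B+Rm@[-.0475,0]
for z in(.003,.019): dr([np.append(c+Rm@(np.array(k)),z) for k in [(-.0255,-.033),(.0255,-.033),(.0255,.033),(-.0255,.033)]],(255,0,0))
cv2.imwrite('pics/w7a.png',f[0:600,380:1180,::-1])
```

```text
[ 0.64327098 -0.1055613   0.09324149] [[-0.99967498  0.02518297 -0.00396906]
 [ 0.02517857  0.9996823   0.00115645]
 [ 0.00399692  0.00105614 -0.99999145]] [-2.34131612e-01  6.72623006e-01  1.46399356e+00  2.41127148e-04
  1.00910517e+00 -1.77987325e+00]
```

View pics/w7a.png

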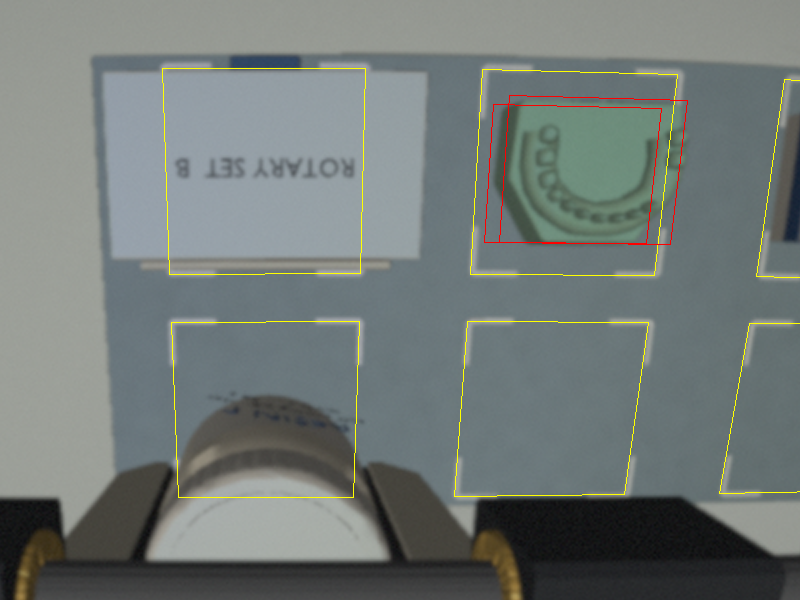

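w7a: the overlay matches the marks to about 1 mm. The cast sits square in its place, at most about 1.5 mm off. The powder jar hangs over its place.

Run:
```python
from h import *
w=load('pics/w7.png')
print(fit_marks(w,(.6,.0152,-.0221),lambda u:10<u[1]<240 and 270<u[0]<600))
```

```text
(array([ 0.5994,  0.0156, -0.0213]), np.float64(-22.733335494995117), np.float32(-21.26646), 202)
```

Call:
play_rows(moves=[[[-1, 0, 25], 0], [[0, 0, 25], 0], [[0, 0, 15], 0], [[0, 0, 5], 0], [[0, 0, 0], 0], [[0, 0, 0], 0], [[0, 0, 0], 0]])

```text
time_s: 14.72
ee_pos: [0.6464, -0.1059, 0.027]
ee_rot: [[-1.0, 0.024, 0.002], [0.024, 1.0, -0.0], [-0.002, -0.0, -1.0]]
wrist_force: [0.8, -0.4, -1.9]
finger_gap: 0.0519
gripper_force: 20.0
```

Call:
play_rows(moves=[[[2, 0, 6], 0], [[0, 0, 5], 0], [[0, 0, 0], 0], [[0, 0, 0], 0], [[0, 0, 0], 0]])

```text
time_s: 15.13
ee_pos: [0.6436, -0.1061, 0.0145]
ee_rot: [[-1.0, 0.025, -0.0], [0.025, 1.0, -0.0], [0.0, -0.0, -1.0]]
wrist_force: [0.8, -0.9, -1.3]
finger_gap: 0.0512
gripper_force: 20.0
```

Call:
play_rows(moves=[[[-0.5, 0, 1], 0], [[0, 0, 0], 0], [[0, 0, 0], 0]])

```text
time_s: 15.38
ee_pos: [0.6444, -0.1061, 0.0136]
ee_rot: [[-1.0, 0.025, 0.0], [0.025, 1.0, -0.0], [-0.0, -0.0, -1.0]]
wrist_force: [0.8, -0.7, -1.4]
finger_gap: 0.0521
gripper_force: 20.0
```

Call:
play_rows(moves=[[[0, 0, 0], 0], [[0, 0, 0], 0], [[0, 0, 0], 0], [[0, 0, 0], 0], [[0, 0, -20], 0], [[0, 0, -30], 0], [[0, 0, -30], 0], [[0, 0, -30], 0]], grip=0)

```text
time_s: 16.05
ee_pos: [0.6439, -0.106, 0.1246]
ee_rot: [[-1.0, 0.025, -0.0], [0.025, 1.0, 0.0], [0.0, 0.0, -1.0]]
wrist_force: [0.2, 0.2, -0.5]
finger_gap: 0.0926
gripper_force: 0.0
```

Call:
play_rows(moves=[[[24.7, -25.4, 0], 0], [[24.7, -25.4, 0], 0], [[24.7, -25.4, 0], 0], [[24.7, -25.4, 0], 0], [[24.7, -25.4, 0], 0], [[24.7, -25.4, 0], 0], [[24.7, -25.4, 0], 0], [[24.7, -25.4, 0], 0], [[0, 0, 0], 0], [[0, 0, 0], 0], [[0, 0, 0], 0]])

```text
time_s: 16.97
ee_pos: [0.4419, -0.3041, 0.1236]
ee_rot: [[-1.0, 0.025, 0.0], [0.025, 1.0, -0.0], [-0.0, -0.0, -1.0]]
wrist_force: [-0.4, 0.2, -0.5]
finger_gap: 0.093
gripper_force: 0.0
```

Run:
```python
from h import *
o=ctrl.get_obs(); print(o['ee_pos'],o['ee_rot'],o['qpos'])
w=cap('wrist'); save(w,'pics/w8.png')
f=cv2.resize(w['frame'],(800,500))
P=np.array([proj(w,(.4415+.0205*np.cos(a),-.304+.0205*np.sin(a),.078)) for a in np.linspace(0,6.28,60)])*1.25
cv2.polylines(f,[P.astype(int)],True,(0,255,0))
cv2.imwrite('pics/w8a.png',f[:,:,::-1])
```

```text
[ 0.44191257 -0.30412455  0.12356959] [[-9.99681400e-01  2.52379738e-02  3.77266596e-04]
 [ 2.52379630e-02  9.99681471e-01 -3.33629688e-05]
 [-3.77988440e-04 -2.38308990e-05 -9.99999928e-01]] [-6.89664210e-01  4.46172386e-01  1.77406268e+00  2.69152271e-04
  9.21045333e-01 -2.23538269e+00]
```

View pics/w8a.png

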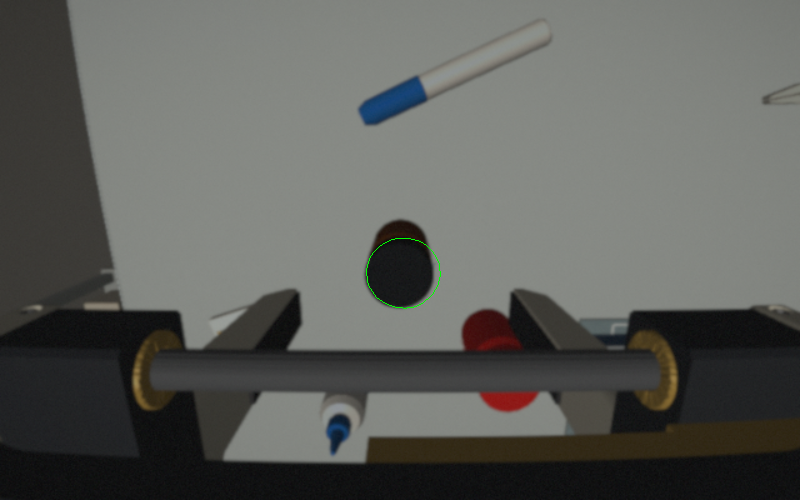

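w8a: the brown bottle's cap is at (400,272), within about 2 mm of the prediction. The red decoy (495,360) is clear of the fingers.

Call:
play_rows(moves=[[[0.4, -1, 20], 0], [[0, 0, 28], 0], [[0, 0, 28], 0], [[0, 0, 20], 0], [[0, 0, 10], 0], [[0, 0, 0], 0], [[0, 0, 0], 0]])

```text
time_s: 17.6
ee_pos: [0.4418, -0.3049, 0.0178]
ee_rot: [[-1.0, 0.024, -0.0], [0.024, 1.0, 0.0], [0.0, 0.0, -1.0]]
wrist_force: [0.3, 0.7, -0.2]
finger_gap: 0.093
gripper_force: 0.0
```

Call:
play_rows(moves=[[[0, 0, 0], 0], [[0, 0, 0], 0], [[0, 0, 0], 0], [[0, 0, 0], 0], [[0, 0, 0], 0], [[0, 0, 0], 0], [[0, 0, 0], 0], [[0, 0, 0], 0], [[0, 0, 0], 0], [[0, 0, 0], 0], [[0, 0, 0], 0]], grip=1, force=20)

```text
time_s: 18.52
ee_pos: [0.4412, -0.3054, 0.0175]
ee_rot: [[-1.0, 0.025, 0.0], [0.025, 1.0, -0.0], [-0.0, -0.0, -1.0]]
wrist_force: [-0.9, -0.1, 0.2]
finger_gap: 0.0395
gripper_force: 20.0
```

Call:
play_rows(moves=[[[0, 0, -15], 0], [[0, 0, -30], 0], [[0, 0, -30], 0], [[0, 0, -30], 0], [[0, 0, 0], 0], [[0, 0, 0], 0]])

```text
time_s: 19.02
ee_pos: [0.4416, -0.3056, 0.1235]
ee_rot: [[-1.0, 0.025, 0.002], [0.025, 1.0, -0.002], [-0.002, -0.002, -1.0]]
wrist_force: [-0.3, 0.8, -1.9]
finger_gap: 0.0399
gripper_force: 20.0
```

Call:
play_rows(moves=[[[-15.2, 34.2, 0], 0], [[-15.2, 34.2, 0], 0], [[-15.2, 34.2, 0], 0], [[-15.2, 34.2, 0], 0], [[-15.2, 34.2, 0], 0], [[-15.2, 34.2, 0], 0], [[-15.2, 34.2, 0], 0], [[-15.2, 34.2, 0], 0], [[-15.2, 34.2, 0], 0], [[-15.2, 34.2, 0], 0], [[-15.2, 34.2, 0], 0], [[-15.2, 34.2, 0], 0]])

```text
time_s: 20.02
ee_pos: [0.6332, 0.1023, 0.1203]
ee_rot: [[-1.0, 0.025, -0.003], [0.025, 1.0, -0.0], [0.003, -0.0, -1.0]]
wrist_force: [0.6, -0.5, -1.4]
finger_gap: 0.0397
gripper_force: 20.0
```

Call:
play_rows(moves=[[[-15.2, 34.2, 0], 0], [[0, 0, 25], 0], [[0, 0, 25], 0], [[0, 0, 25], 0], [[0, 0, 12], 0], [[0, 0, 0], 0], [[0, 0, 0], 0]])

```text
time_s: 20.6
ee_pos: [0.6493, 0.1341, 0.0348]
ee_rot: [[-1.0, 0.025, -0.002], [0.025, 1.0, -0.0], [0.002, -0.0, -1.0]]
wrist_force: [0.8, 0.1, -0.9]
finger_gap: 0.0394
gripper_force: 20.0
```

Call:
play_rows(moves=[[[0, 0, 8], 0], [[0, 0, 5], 0], [[0, 0, 0], 0], [[0, 0, 0], 0], [[0, 0, 0], 0]])

```text
time_s: 21.02
ee_pos: [0.65, 0.1343, 0.023]
ee_rot: [[-1.0, 0.025, 0.001], [0.025, 1.0, 0.0], [-0.001, 0.0, -1.0]]
wrist_force: [-0.1, -0.3, -1.6]
finger_gap: 0.0398
gripper_force: 20.0
```

Call:
play_rows(moves=[[[0, 0, 2.2], 0], [[0, 0, 0], 0], [[0, 0, 0], 0], [[0, 0, 0], 0]])

```text
time_s: 21.35
ee_pos: [0.65, 0.1343, 0.0205]
ee_rot: [[-1.0, 0.025, 0.001], [0.025, 1.0, 0.0], [-0.001, 0.0, -1.0]]
wrist_force: [0.5, -0.7, 1.7]
finger_gap: 0.0397
gripper_force: 20.0
```

Call:
play_rows(moves=[[[0, 0, 0], 0], [[0, 0, 0], 0], [[0, 0, 0], 0], [[0, 0, 0], 0], [[0, 0, -20], 0], [[0, 0, -30], 0], [[0, 0, -30], 0], [[0, 0, -25], 0]], grip=0)

```text
time_s: 22.02
ee_pos: [0.6499, 0.1343, 0.1272]
ee_rot: [[-1.0, 0.025, 0.001], [0.025, 1.0, 0.0], [-0.001, 0.0, -1.0]]
wrist_force: [-0.1, -0.0, 0.6]
finger_gap: 0.0887
gripper_force: 0.0
```

Call:
play_rows(moves=[[[16.5, 33.6, 0], 0], [[16.5, 33.6, 0], 0], [[16.5, 33.6, 0], 0], [[16.5, 33.6, 0], 0], [[16.5, 33.6, 0], 0], [[16.5, 33.6, 0], 0], [[0, 0, 0], 0], [[0, 0, 0], 0], [[0, 0, 0], 0]])

```text
time_s: 22.77
ee_pos: [0.5559, 0.3378, 0.1252]
ee_rot: [[-1.0, 0.024, -0.0], [0.024, 1.0, -0.0], [0.0, -0.0, -1.0]]
wrist_force: [0.1, 0.4, 0.0]
finger_gap: 0.0934
gripper_force: 0.0
```

Run:
```python
from h import *
o=ctrl.get_obs(); print(o['ee_pos'],o['ee_rot'],o['qpos'])
w=cap('wrist'); save(w,'pics/w9.png')
f=w['frame'].astype(int); m=((f[:,:,2]-f[:,:,0]>60)&(f[:,:,2]>90)).astype(np.uint8)
n,l,s,c=cv2.connectedComponentsWithStats(m)
for k in range(1,n):
    if s[k][4]>100: print(s[k],c[k],pos(w,*(s[k][:2]+(s[k][2:4]-1)/2),.05))
print(proj(w,(.5562,.3384,.05)))
```

```text
[0.55587835 0.33784672 0.12517511] [[-9.99699984e-01  2.44937139e-02 -1.63704005e-05]
 [ 2.44937180e-02  9.99699928e-01 -3.35630639e-04]
 [ 8.14464735e-06 -3.35930916e-04 -9.99999944e-01]] [ 4.74693100e-01  6.29830390e-01  1.45241246e+00 -3.33714118e-04
  1.05951780e+00 -1.07144375e+00]
[ 302  189   42   41 1310] [322.36412214 208.99007634] [0.55640861 0.33758297 0.05      ]
[323.52908195 208.72146692]
```

Call:
play_rows(moves=[[[-0.5, 0, 25], 0], [[0, 0, 28], 0], [[0, 0, 28], 0], [[0, 0, 22], 0], [[0, 0, 12], 0], [[0, 0, 0], 0], [[0, 0, 0], 0]])

```text
time_s: 23.4
ee_pos: [0.5568, 0.3377, 0.0106]
ee_rot: [[-1.0, 0.026, -0.0], [0.026, 1.0, -0.0], [0.0, -0.0, -1.0]]
wrist_force: [0.7, -0.0, -0.5]
finger_gap: 0.0931
gripper_force: 0.0
```

Call:
play_rows(moves=[[[0, 0, 0], 0], [[0, 0, 0], 0], [[0, 0, 0], 0], [[0, 0, 0], 0], [[0, 0, 0], 0], [[0, 0, 0], 0], [[0, 0, 0], 0], [[0, 0, 0], 0], [[0, 0, 0], 0], [[0, 0, 0], 0], [[0, 0, 0], 0], [[0, 0, 0], 0]], grip=1, force=15)

```text
time_s: 24.4
ee_pos: [0.5562, 0.3382, 0.0102]
ee_rot: [[-1.0, 0.025, -0.0], [0.025, 1.0, -0.0], [0.0, -0.0, -1.0]]
wrist_force: [-0.5, -0.0, 0.2]
finger_gap: 0.0357
gripper_force: 15.0
```

Call:
play_rows(moves=[[[0, 0, -15], 0], [[0, 0, -30], 0], [[0, 0, -30], 0], [[0, 0, -35], 0], [[0, 0, -15], 0], [[0, 0, 0], 0], [[0, 0, 0], 0]])

```text
time_s: 24.98
ee_pos: [0.5564, 0.3384, 0.1362]
ee_rot: [[-1.0, 0.025, 0.001], [0.025, 1.0, 0.001], [-0.001, 0.001, -1.0]]
wrist_force: [-0.2, -0.3, -1.9]
finger_gap: 0.0359
gripper_force: 15.0
```

Call:
play_rows(moves=[[[-11, -35.7, 0], 0], [[-11, -35.7, 0], 0], [[-11, -35.7, 0], 0], [[-11, -35.7, 0], 0], [[-11, -35.7, 0], 0], [[-11, -35.7, 0], 0], [[-11, -35.7, 0], 0], [[-11, -35.7, 0], 0], [[-11, -35.7, 0], 0], [[0, 0, 0], 0]])

```text
time_s: 25.82
ee_pos: [0.6476, 0.0087, 0.1334]
ee_rot: [[-1.0, 0.029, -0.002], [0.029, 1.0, -0.001], [0.002, -0.001, -1.0]]
wrist_force: [-0.1, 0.4, -0.9]
finger_gap: 0.0358
gripper_force: 15.0
```

Call:
play_rows(moves=[[[0, 0, 25], 0], [[0, 0, 25], 0], [[0, 0, 25], 0], [[0, 0, 20], 0], [[0, 0, 12], 0], [[0, 0, 6], 0], [[0, 0, 0], 0], [[0, 0, 0], 0], [[0, 0, 0], 0]])

```text
time_s: 26.57
ee_pos: [0.6479, 0.0146, 0.0234]
ee_rot: [[-1.0, 0.025, 0.002], [0.025, 1.0, -0.0], [-0.002, -0.0, -1.0]]
wrist_force: [-0.0, -0.6, -0.0]
finger_gap: 0.0359
gripper_force: 15.0
```

Call:
play_rows(moves=[[[0.5, 0, 6], 0], [[0, 0, 4], 0], [[0, 0, 0], 0], [[0, 0, 0], 0], [[0, 0, 0], 0]])

```text
time_s: 26.98
ee_pos: [0.6469, 0.0146, 0.0124]
ee_rot: [[-1.0, 0.025, 0.001], [0.025, 1.0, -0.0], [-0.001, -0.0, -1.0]]
wrist_force: [0.5, -0.8, 1.1]
finger_gap: 0.0355
gripper_force: 15.0
```

Call:
play_rows(moves=[[[0, 0, 0], 0], [[0, 0, 0], 0], [[0, 0, 0], 0], [[0, 0, 0], 0], [[0, 0, -20], 0], [[0, 0, -30], 0], [[0, 0, -30], 0], [[0, 0, -30], 0], [[0, 0, 0], 0]], grip=0)

```text
time_s: 27.73
ee_pos: [0.6494, 0.0146, 0.1284]
ee_rot: [[-1.0, 0.025, 0.009], [0.025, 1.0, -0.0], [-0.009, -0.0, -1.0]]
wrist_force: [0.5, 0.1, 1.1]
finger_gap: 0.0903
gripper_force: 0.0
```

Call:
play_rows(moves=[[[33.2, 17.3, 0], 0], [[33.2, 17.3, 0], 0], [[33.2, 17.3, 0], 0], [[33.2, 17.3, 0], 0], [[33.2, 17.3, 0], 0], [[33.2, 17.3, 0], 0], [[33.2, 17.3, 0], 0], [[0, 0, 0], 0.124], [[0, 0, 0], 0.124], [[0, 0, 0], 0.124], [[0, 0, 0], 0.124]])

```text
time_s: 28.65
ee_pos: [0.4172, 0.1416, 0.1221]
ee_rot: [[-0.865, 0.502, 0.0], [0.502, 0.865, 0.0], [-0.0, 0.0, -1.0]]
wrist_force: [0.1, -0.3, -0.8]
finger_gap: 0.0927
gripper_force: 0.0
```

Call:
play_rows(moves=[[[0, 0, 0], 0.124], [[0, 0, 0], 0.124], [[0, 0, 0], 0.124], [[0, 0, 0], 0.124], [[0, 0, 0], 0.124], [[0, 0, 0], 0.124], [[0, 0, 0], 0.124], [[0, 0, 0], 0.124], [[0, 0, 0], 0.124], [[0, 0, 0], 0.124], [[0, 0, 0], 0.043], [[0, 0, 0], 0]])

```text
time_s: 29.65
ee_pos: [0.4173, 0.1414, 0.1221]
ee_rot: [[0.233, 0.973, -0.0], [0.973, -0.233, -0.0], [-0.0, -0.0, -1.0]]
wrist_force: [0.1, 0.2, -0.5]
finger_gap: 0.0929
gripper_force: 0.0
```

Run:
```python
from h import *
o=ctrl.get_obs(); print(o['ee_pos'],o['ee_rot'],o['qpos'])
w=cap('wrist'); save(w,'pics/w10.png')
x,r,n=fit_rect([w],(.4176,.1415,-.233),.016,.062,.008,w=4); print(x,r,n)
f=cv2.resize(w['frame'],(1280,800),interpolation=cv2.INTER_CUBIC)
R=np.array([[np.cos(x[2]),-np.sin(x[2])],[np.sin(x[2]),np.cos(x[2])]])
P=np.array([proj(w,np.append(R@np.array(k)+x[:2],.008)) for k in [(-.008,-.031),(.008,-.031),(.008,.031),(-.008,.031)]])*2
cv2.polylines(f,[P.astype(int)],True,(0,255,0))
cv2.imwrite('pics/w10a.png',f[0:600,240:1040,::-1])
```

```text
[0.41727862 0.14143208 0.12205534] [[ 2.32841297e-01  9.72514730e-01 -1.74718960e-04]
 [ 9.72514743e-01 -2.32841306e-01 -3.65335933e-05]
 [-7.62112484e-05 -1.61410235e-04 -9.99999984e-01]] [2.21049761e-01 2.96181422e-01 2.01431319e+00 3.60476513e-06
 8.31276524e-01 4.56045601e-01]
[ 0.41759038  0.14102736 -0.23103639] 0.3426463249853124 160
```

View pics/w10a.png

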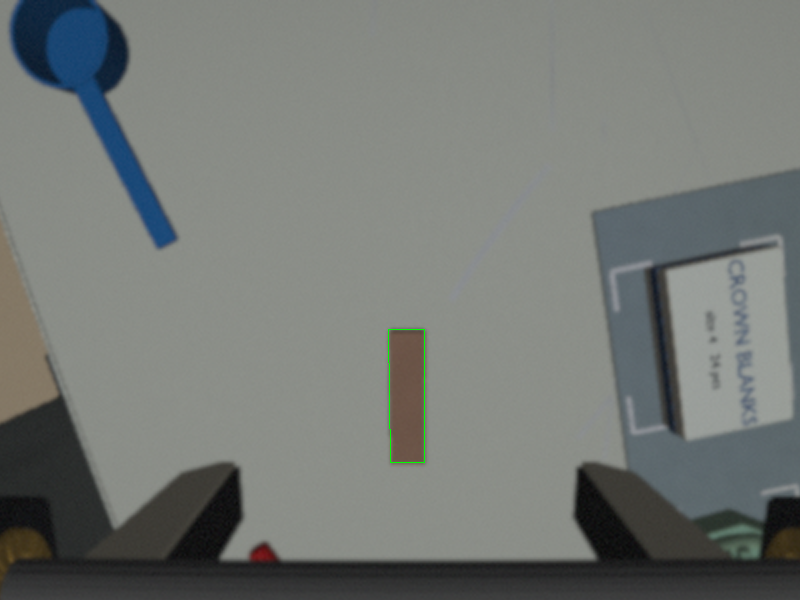

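w10a: the fitted outline (388–425, 328–463 in the crop) lies exactly on the stick, squarely between the fingers.

Call:
play_rows(moves=[[[-0.4, 0.4, 28], 0], [[0, 0, 28], 0], [[0, 0, 28], 0], [[0, 0, 22], 0], [[0, 0, 12], 0], [[0, 0, 0], 0], [[0, 0, 0], 0]])

```text
time_s: 30.28
ee_pos: [0.4174, 0.1409, 0.0041]
ee_rot: [[0.229, 0.973, -0.001], [0.973, -0.229, -0.0], [-0.001, -0.001, -1.0]]
wrist_force: [-0.3, -0.0, 0.9]
finger_gap: 0.0934
gripper_force: 0.0
```

Call:
play_rows(moves=[[[0, 0, 0.5], 0], [[0, 0, 0], 0], [[0, 0, 0], 0], [[0, 0, 0], 0], [[0, 0, 0], 0], [[0, 0, 0], 0], [[0, 0, 0], 0], [[0, 0, 0], 0], [[0, 0, 0], 0], [[0, 0, 0], 0], [[0, 0, 0], 0], [[0, 0, 0], 0]], grip=1, force=10)

```text
time_s: 31.28
ee_pos: [0.4177, 0.141, 0.0037]
ee_rot: [[0.231, 0.973, -0.0], [0.973, -0.231, -0.0], [-0.0, -0.0, -1.0]]
wrist_force: [-0.4, -0.7, -0.3]
finger_gap: 0.0173
gripper_force: 0.1
```

Call:
play_rows(moves=[[[0, 0, 0], 0], [[0, 0, 0], 0], [[0, 0, 0], 0], [[0, 0, 0], 0]])

```text
time_s: 31.62
ee_pos: [0.4177, 0.141, 0.0037]
ee_rot: [[0.231, 0.973, -0.0], [0.973, -0.231, -0.0], [-0.0, -0.0, -1.0]]
wrist_force: [0.5, 0.1, -0.4]
finger_gap: 0.016
gripper_force: 10.0
```

Call:
play_rows(moves=[[[0, 0, -20], 0], [[0, 0, -30], -0.1045], [[0, 0, -30], -0.1045], [[-30.2, 17.2, 0], 0], [[-30.2, 17.2, 0], 0], [[-30.2, 17.2, 0], 0], [[-30.2, 17.2, 0], 0], [[-30.2, 17.2, 0], 0], [[-30.2, 17.2, 0], 0], [[-30.2, 17.2, 0], 0], [[-30.2, 17.2, 0], 0]])

```text
time_s: 32.53
ee_pos: [0.5499, -0.1056, 0.0837]
ee_rot: [[0.024, 1.0, -0.0], [1.0, -0.024, 0.0], [0.0, -0.0, -1.0]]
wrist_force: [-0.4, 0.4, 0.3]
finger_gap: 0.0158
gripper_force: 10.0
```

Call:
play_rows(moves=[[[0, 0, 15], 0], [[0, 0, 15], 0], [[0, 0, 8], 0], [[0, 0, 0], 0], [[0, 0, 0], 0], [[0, 0, 0], 0]])

```text
time_s: 33.03
ee_pos: [0.5498, -0.1036, 0.0464]
ee_rot: [[0.023, 1.0, 0.001], [1.0, -0.023, -0.0], [-0.0, 0.001, -1.0]]
wrist_force: [-0.4, 0.6, 0.1]
finger_gap: 0.0158
gripper_force: 10.0
```

Run:
```python
from h import *
o=ctrl.get_obs(); print(o['ee_pos'],o['ee_rot'],o['finger_gap'])
w=cap('wrist'); save(w,'pics/w11.png')
f=cv2.resize(w['frame'],(1280,800),interpolation=cv2.INTER_CUBIC)
B=np.array([.5999,.0154]);th=-.0218;Rm=np.array([[np.cos(th),-np.sin(th)],[np.sin(th),np.cos(th)]])
def dr(P,col): cv2.polylines(f,[(np.array([proj(w,p) for p in P])*2+.5).astype(int)],True,col)
def sq(c,a,b,z,col): dr([np.append(B+Rm@(np.array(c)+np.array([a*k[0],b*k[1]])),z) for k in [(-1,-1),(1,-1),(1,1),(-1,1)]],col)
for x in(-.0475,.0475):
  for y in (-.12,0,.12): sq((x,y),.038,.038,.003,(255,255,0))
sq((-.0475,-.12),.036,.0555,.027,(0,255,0)); sq((-.0475,0),.0255,.033,.003,(255,0,0))
for r,y in((.0265,-.12),(.0205,.12),(.0185,0)):
  dr([np.append(B+Rm@np.array([.0475+r*np.cos(a),y+r*np.sin(a)]),.003) for a in np.linspace(0,6.28,50)],(255,0,255))
cv2.imwrite('pics/w11a.png',f[0:600,250:1050,::-1])
```

```text
[ 0.54978757 -0.10363349  0.04644452] [[ 2.34665636e-02  9.99724317e-01  7.80779513e-04]
 [ 9.99724606e-01 -2.34664163e-02 -1.97360078e-04]
 [-1.78983572e-04  7.85195854e-04 -9.99999676e-01]] 0.01583506959026163
```

View pics/w11a.png

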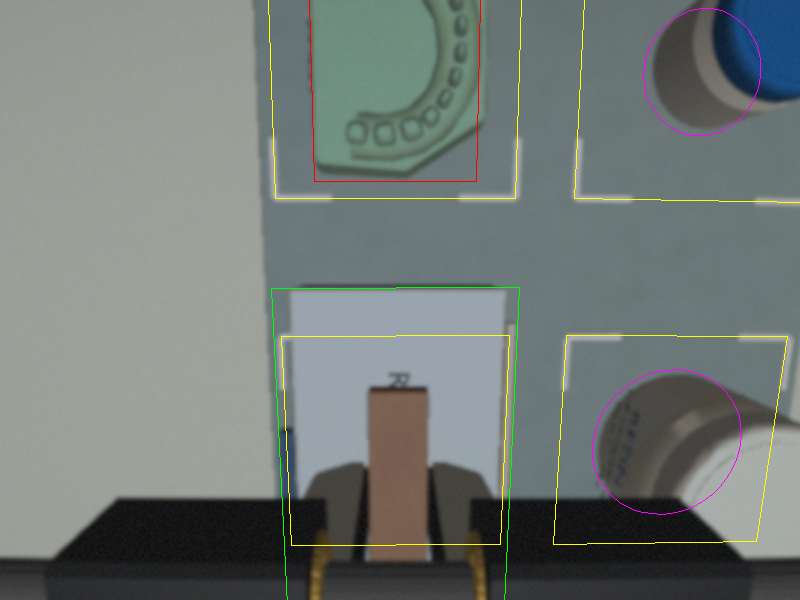

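w11a: the stick (centre column 398) lines up with the middle of the lid (290–505), and the jars sit in their marks. I lower it now.

Call:
play_rows(moves=[[[0, 0, 8], 0], [[0, 0, 5], 0], [[0, 0, 1.5], 0], [[0, 0, 0], 0], [[0, 0, 0], 0], [[0, 0, 0], 0]])

```text
time_s: 33.58
ee_pos: [0.5495, -0.1039, 0.0313]
ee_rot: [[0.024, 1.0, 0.0], [1.0, -0.024, -0.0], [-0.0, 0.0, -1.0]]
wrist_force: [0.1, -0.4, -0.6]
finger_gap: 0.0157
gripper_force: 10.0
```

Call:
play_rows(moves=[[[0, 0, 0.5], 0], [[0, 0, 0], 0], [[0, 0, 0], 0]])

```text
time_s: 33.83
ee_pos: [0.5495, -0.1039, 0.0308]
ee_rot: [[0.024, 1.0, 0.0], [1.0, -0.024, -0.0], [-0.0, 0.0, -1.0]]
wrist_force: [0.5, -0.2, 0.2]
finger_gap: 0.0153
gripper_force: 10.0
```

Call:
play_rows(moves=[[[0, 0, 0], 0], [[0, 0, 0], 0], [[0, 0, 0], 0], [[0, 0, 0], 0], [[0, 0, -20], 0], [[0, 0, -35], 0], [[0, 0, -35], 0], [[0, 0, -35], 0], [[0, 0, -35], 0], [[-20, 0, -30], 0], [[-20, 0, 0], 0], [[-20, 0, 0], 0]], grip=0.4)

```text
time_s: 34.83
ee_pos: [0.5487, -0.1647, 0.223]
ee_rot: [[0.023, 1.0, 0.004], [1.0, -0.023, -0.001], [-0.001, 0.004, -1.0]]
wrist_force: [0.2, 0.1, -1.3]
finger_gap: 0.0556
gripper_force: 0.0
```

Call:
play_rows(moves=[[[-20, 0, 0], 0], [[0, 0, 0], 0], [[0, 0, 0], 0], [[0, 0, 0], 0]])

```text
time_s: 35.17
ee_pos: [0.5474, -0.1832, 0.2206]
ee_rot: [[0.024, 1.0, -0.0], [1.0, -0.024, 0.0], [0.0, -0.0, -1.0]]
wrist_force: [-0.9, 0.3, -0.0]
finger_gap: 0.0558
gripper_force: 0.0
```

Run:
```python
from h import *
o=ctrl.get_obs(); print(o['ee_pos'],o['ee_rot'],o['finger_gap'])
w=cap('wrist'); save(w,'pics/w12.png'); print(w['eye'])
x=fit_marks(w,(.5999,.0154,-.0218),lambda u:5<u[1]<235 and 5<u[0]<635); print(x)
f=cv2.resize(w['frame'],(1280,800),interpolation=cv2.INTER_CUBIC)
B=x[0][:2];th=x[0][2];Rm=np.array([[np.cos(th),-np.sin(th)],[np.sin(th),np.cos(th)]])
def dr(P,col): cv2.polylines(f,[(np.array([proj(w,p) for p in P])*2+.5).astype(int)],True,col)
def sq(c,a,b,z,col): dr([np.append(B+Rm@(np.array(c)+np.array([a*k[0],b*k[1]])),z) for k in [(-1,-1),(1,-1),(1,1),(-1,1)]],col)
sq((-.0475,-.12),.008,.031,.035,(0,255,0)); sq((-.0475,-.12),.036,.0555,.027,(0,255,0)); sq((-.0475,0),.0255,.033,.003,(255,0,0));sq((-.0475,0),.0255,.033,.019,(255,0,0))
for x in(-.0475,.0475):
  for y in (0,): sq((x,y),.038,.038,.003,(255,255,0))
for r,y,h in((.0265,-.12,.062),(.0205,.12,.078),(.0185,0,.05)):
 for z in(.003,.003+h):
  dr([np.append(B+Rm@np.array([.0475+r*np.cos(a),y+r*np.sin(a)]),z) for a in np.linspace(0,6.28,50)],(255,0,255))
print(proj(w,np.append(B,0)))
cv2.imwrite('pics/w12a.png',f[0:600,380:1180,::-1])
```

```text
[ 0.54743664 -0.18321768  0.22055988] [[ 2.40694410e-02  9.99710222e-01 -3.66910555e-04]
 [ 9.99710198e-01 -2.40692802e-02  4.36621733e-04]
 [ 4.27663937e-04 -3.77313464e-04 -9.99999837e-01]] 0.05584255635357357
[ 0.54957256 -0.11487489  0.38784306]
(array([ 0.5998,  0.0149, -0.0227]), np.float64(-15.73103141784668), np.float32(-15.31345), 144)
[3.66231364e+02 7.91581742e-02]
```

View pics/w12a.png

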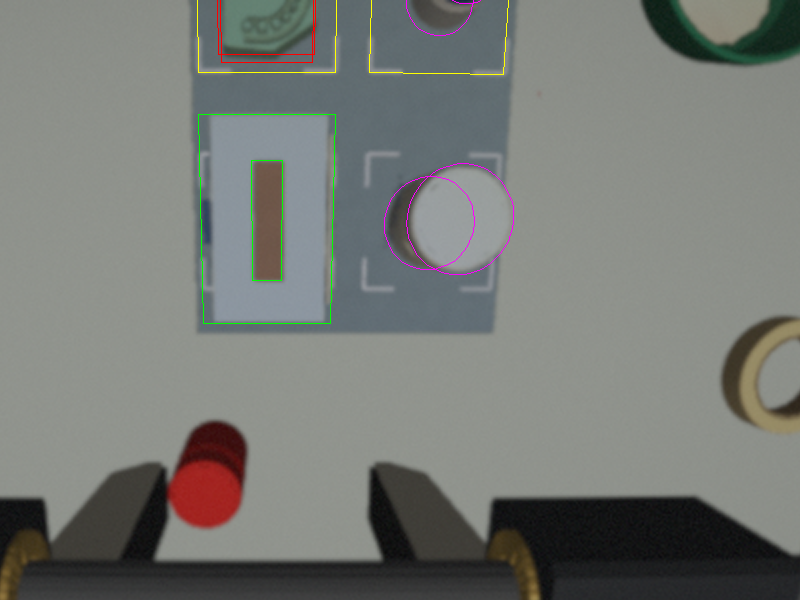

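w12a: the stick outline (252–283, 160–280) matches the middle of the lid, and the powder jar matches both its circles. Next I look at the other three.

Call:
play_rows(moves=[[[32, 0, -5], 0], [[32, 0, -5], 0], [[32, 0, -5], 0], [[32, 0, 0], 0], [[32, 0, 0], 0], [[0, 0, 0], 0], [[0, 0, 0], 0], [[0, 0, 0], 0]])

```text
time_s: 35.88
ee_pos: [0.5513, -0.0236, 0.2357]
ee_rot: [[0.023, 1.0, -0.0], [1.0, -0.023, -0.0], [-0.0, -0.0, -1.0]]
wrist_force: [-0.1, 0.3, -0.5]
finger_gap: 0.0556
gripper_force: 0.0
```

Run:
```python
from h import *
w=cap('wrist'); save(w,'pics/w13.png'); t=cap('top'); save(t,'pics/top13.png')
x=fit_marks(w,(.5998,.0152,-.022),lambda u:5<u[1]<235 and 5<u[0]<635); print(x)
f=cv2.resize(w['frame'],(1280,800),interpolation=cv2.INTER_CUBIC)
B=x[0][:2];th=x[0][2];Rm=np.array([[np.cos(th),-np.sin(th)],[np.sin(th),np.cos(th)]])
def dr(P,col): cv2.polylines(f,[(np.array([proj(w,p) for p in P])*2+.5).astype(int)],True,col)
def sq(c,a,b,z,col): dr([np.append(B+Rm@(np.array(c)+np.array([a*k[0],b*k[1]])),z) for k in [(-1,-1),(1,-1),(1,1),(-1,1)]],col)
sq((-.0475,0),.0255,.033,.003,(255,0,0));sq((-.0475,0),.0255,.033,.019,(255,0,0))
for r,y,h in((.0205,.12,.078),(.0185,0,.05)):
 for z in(.003,.003+h):
  dr([np.append(B+Rm@np.array([.0475+r*np.cos(a),y+r*np.sin(a)]),z) for a in np.linspace(0,6.28,50)],(255,0,255))
cv2.imwrite('pics/w13a.png',f[0:600,380:1180,::-1])
```

```text
(array([ 0.6001,  0.0153, -0.0229]), np.float64(-17.859989166259766), np.float32(-17.600765), 240)
```

View pics/w13a.png

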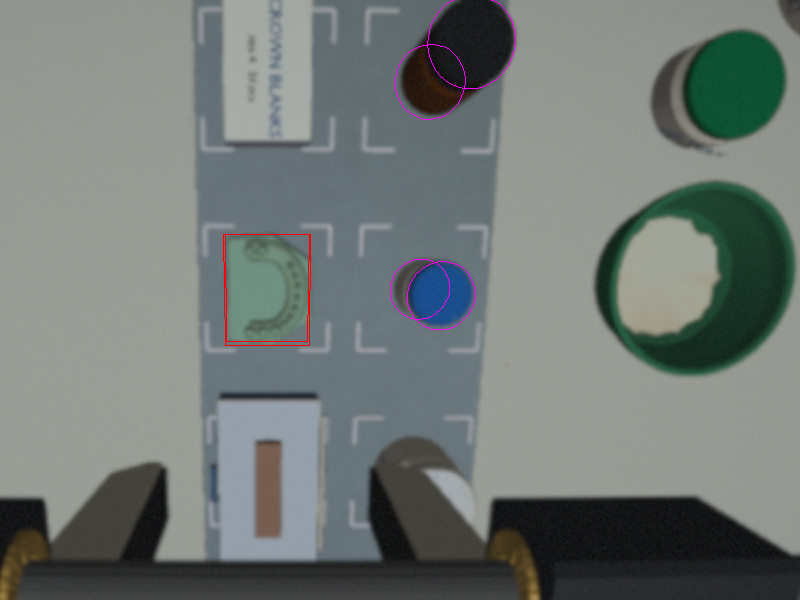

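w13a: the cast (226–310, 234–341), bottle and small jar all sit on their predicted outlines within about 1 mm. I'm handing in.

```bash
python3 -c "
from cell import ctrl
print(ctrl.close_job())"
```

```text
the job is handed in; nothing more can be done
None
```

The repair set is laid out as asked and handed in at about 36 s. The last camera check showed each piece within about 2 mm of its place (the cast is furthest off, 1–2 mm toward the carton), with the dropper bottle untouched.

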